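Clip the turntable platter onto its spindle

TASK

Take the forked steel retaining clip from the parts tray by its upright tab and lock the sprung turntable platter to its spindle with it: with the clip flat on the platter press the platter down, slide the clip's open fork under the spindle's head and around its neck until it is fully home, then ease off so that it springs up and seats, and let go. Press gently: never ram the clip or force the platter down onto its stop, and leave the beaker, the reagent bottle and the jar where they stand.

Things in the scene. Friction and masses are not known exactly. Their poses are not given: they have to be found in the camera images.
- station: Turntable unit: white base 190 x 190 x 40 mm, fixed; origin at the centre of its underside, on the spindle's axis, z up. It carries a level aluminium platter, 170 mm across, 8 mm thick. Platter and spindle can be set higher or lower as one, NOT measured: the free platter's top is 55 to 69 mm above the origin; find it by touch. Keep the clip's force on this unit below 35 N.
- spindle_foot (a point): Point on the spindle's axis, 40 mm above the unit's origin (does not show the height setting). The steel spindle rises through the platter's middle: a neck 12 mm across, then a round head 22 mm across and 6 mm thick, its underside 3 mm above the free platter's top. The same all round: the clip may come from any side.
- platter (a joint): How far the platter is pressed down against its spring, in m: 0 free, 0.012 on its stop; keep below 0.010. It sinks without tilting, damped, starts to move at about 4 N and takes 1 N more per mm (10 N at 6 mm). The clip's 8 mm thick parts pass under the head only when it is pressed more than 5 mm; with the clip seated it stands at about 2 mm.
- clip_seat (a point): Point on the clip's underside that lies on the spindle's axis when the clip is home. Steel clip, 0.1 to 0.2 kg, lying flat, 40 mm wide (y), 8 mm thick. x points out of the fork's mouth (push along +x), back end at x = -40 mm. A recess in its top, 3 mm deep, 25 mm wide, x = -13 to +9.5 mm, takes the spindle's head when the clip is home and the platter is let up.
- clip_mouth (a point): Middle of the fork's open mouth, on the underside, at the tips: 24 mm ahead (+x) of clip_seat, axes as there. The slot between the two tines is 15 mm wide, flared at the mouth, and ends 30.5 mm behind this point, where it stops against the neck.
- clip_tab (a point): Middle of the gripped part of the clip's upright tab: 40 mm above the clip's underside, 30 mm behind clip_seat (x = -30 mm), axes as clip_seat. The tab is a post 14 mm (x) by 16 mm (y) whose top is 53 mm above the underside.
- tray: White parts tray, 210 x 180 mm, rim 14 mm high, floor and walls 4 to 5 mm thick, fixed; origin at the centre of its underside. The clip lies on its floor, with a loose washer and a thumb nut of no concern.
- beaker: Glass beaker, 64 mm wide, 85 mm high; origin at the centre of its underside. Leave it alone.
- reagent: Brown reagent bottle, 64 mm wide, 130 mm high; origin at the centre of its underside. Leave it alone.
- jar: White screw jar, 56 mm wide, 75 mm high; origin at the centre of its underside. Leave it alone.

How it is judged:
By the outcome, as a careful person would: the job done as asked, in the order asked, and still so for the second after the job is handed in, with the robot touching nothing.
It also fails if it takes over 45 s, if anything falls off the work surface, if the arm or the gripper's body presses on something with over 40 N, if the wrist force passes 120 N, or if a joint passes its speed limit or range.

ROBOT

A 6-joint arm with a two-finger parallel gripper is mounted at the origin on the work surface. World frame = base frame: x ahead of the robot, y to its left, z up, the work surface at z = 0. Lengths are in m, angles in degrees, forces in N, time in s.
With the tool pointing down it reaches from about 0.4 to 0.825 m from the base axis. Payload 7 kg.
Tool frame: the origin (TCP) lies at the centre of the arm's flange, where the gripper is bolted on; the fingertips stand 178 mm ahead of it and the grasp point (between the pads) lies 159 mm ahead of it (tip_reach is the distance from the TCP to the fingertips, in m); z points along the fingers, y is the line along which they close (so a half turn about z gives the same grasp; the last joint's range is limited). The gripper opens to 88 mm and grips with 3 to 60 N. Pads are 19 mm wide; open, the fingers measure 130 mm over their backs; the gripper's body (78 mm by 193 mm) begins 47 mm behind the grasp point.
Start: joints at [-53.738, 20.546, 0.682, 0, -70.136, -16.507], TCP at [0.228, -0.635, 0.405] pointing down, gripper open.
Joint ranges: [-176.03, 176.03], [-82.01, 121.73], [-58.28, 71.71], [-173.87, 95.51], [-174.79, -0.11], [-173.66, 173.66]. Speed limits (degrees/s): [136.94, 136.94, 172.46, 180, 180, 180].

INTERFACE

Orientations are given as [roll, pitch, yaw] about the fixed x, y, z axes, in that order (R = Rz(yaw) Ry(pitch) Rx(roll)).
In Python, from plant import * gives the robot as it stands.
- The arm moves only by the shell command python3 -m handwheel 'ROWS'. ROWS is JSON, a list of rows, each a list of 7 numbers: the opening, from -1 (shut) to 1 (fully open), then the shift along the tool's x, y, z as a fraction of full scale, then the turn, a rotation vector about the tool's x, y, z as a fraction of full scale. A call has 1 to 5 rows; each row shifts and turns the commanded pose from where the row before left it, along the tool's axes as they then stand; what a row does not reach is not made up. Full scale, the value 1, is 0.025 m for a shift and 6 degrees for a turn. A row lasts 1/8 s, in which the tool goes at most 62.5 mm and 10.7 degrees, less where a joint would pass 70% of its speed; a pose out of reach is approached as far as the arm can. A call with a number of a shift or a turn outside -1 to 1 is refused whole. A call with a gripper value outside its range is refused whole. The fingers move at their own pace and stop on an object; the grip force is fixed at half the most. Time passes only in rows, so rows that do not move let the fingers close. It gives the time, the measured TCP pose, the force, the opening and the grip force at its end, in the units of the state.
- get_obs(): the state, without advancing time (a new reading comes with each control period).
- snapshot(name): name is "side" or "top" or "wrist"; returns a dict with "color" (480x640x3 uint8, red, green, blue), "fx", "fy", "cx", "cy" (pixels), "R" (3x3) and "t" (3): a world point X has camera coordinates R X + t; the wrist camera has in their place "tool_from_camera" (4x4, takes a point from camera to tool coordinates, whose origin is the TCP and whose axes are the flange's). Camera axes: x right, y down, z forward; pixel columns grow to the right and rows downward; lengths in m; the calibration is good to about 2 mm. A picture is of the moment at which its call begins: read the wrist's pose just before it. There is no depth.
- close_job(): hands the job in; it is judged then, once.
The state is a dict: "clock": time; "joint_pos": joint angles; "qvel": joint speeds; "tau": joint torques, N m; "tool_pos": TCP position; "orientation": TCP orientation; "force": force on the tool from outside, world axes, zero at the start; "moment": the same for the moment, N m; "opening": finger opening in m; "gripper_force": force on a finger pad.
Only numpy, scipy, OpenCV 4.12 (cv2) and the standard library are available. Lean on these libraries where they do the work, as an engineer would, in place of code of your own. Each camera call takes 0.05 s, during which the arm holds its last target. There are 200 camera calls.

## Working session

There is one attempt and no reset: what is moved stays moved. The work goes in short steps, Python scripts to look and compute and a shell command to move; the robot and the scene stay as the last step left them, time stands still between calls to the robot, and variables do not carry over. Pictures are saved under pics/ and viewed, at most 10 in all, crops included, and the job is handed in when it is done.

```bash
mkdir -p pics; ls
cat > h.py <<'E'
from plant import *
import numpy as np, cv2
E
python3 - <<'E'
from h import *
import pickle
d={}
for n in("top","side"):
    s=snapshot(n); d[n]=s; cv2.imwrite(f"pics/{n}0.png",s["color"][:,:,::-1])
    print(n,{k:np.round(v,4).tolist() for k,v in s.items() if k!="color"})
pickle.dump(d,open("d.pkl","wb"))
o=get_obs(); print(o)
E
```

```text
pics
top {'fx': 599.188, 'fy': 599.188, 'cx': 319.7404, 'cy': 231.9822, 'R': [[0.0171, -0.9998, -0.0112], [-0.9829, -0.0148, -0.1834], [0.1832, 0.0141, -0.983]], 't': [-0.0146, 0.5192, 1.3283]}
side {'fx': 459.4941, 'fy': 459.4941, 'cx': 313.2985, 'cy': 239.0002, 'R': [[-0.8759, -0.4824, -0.0035], [-0.3307, 0.6058, -0.7236], [0.3512, -0.6327, -0.6902]], 't': [0.4507, 0.2222, 0.9029]}
{'clock': 0.1, 'joint_pos': array([-5.37383359e+01,  2.05877186e+01,  6.38121969e-01, -1.82822191e-02,
       -7.01354483e+01, -1.65069503e+01]), 'qvel': array([-0.10591815, -0.09449325,  0.18483739,  0.11920104, -0.05868393,
       -0.019456  ]), 'tau': array([-1.31485551e-03, -5.84161663e+01,  2.93751633e+01,  7.01538295e+00,
        1.01788758e-02, -6.07970378e-05]), 'tool_pos': array([ 0.2280851 , -0.63510932,  0.40380323]), 'orientation': array([ 1.79913576e+02, -7.68734018e-03, -1.60251505e+02]), 'force': array([-0.58340749, -0.09917353,  0.15263013]), 'moment': array([ 0.01052029,  0.0433761 , -0.01289247]), 'gripper_force': 0.0, 'opening': 0.08757554254670641}
```

View pics/top0.png

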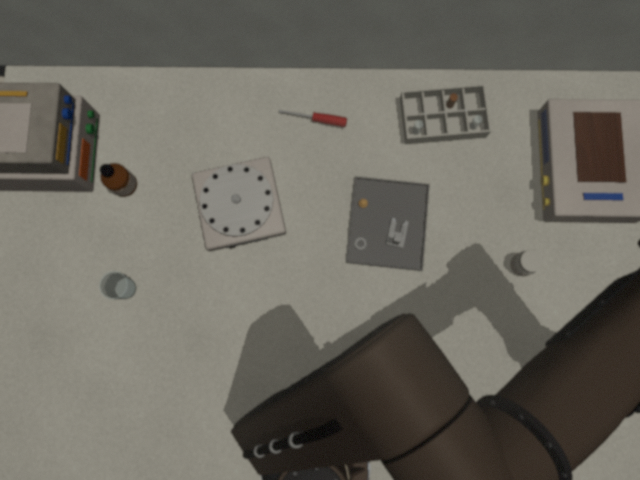

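View pics/side0.png

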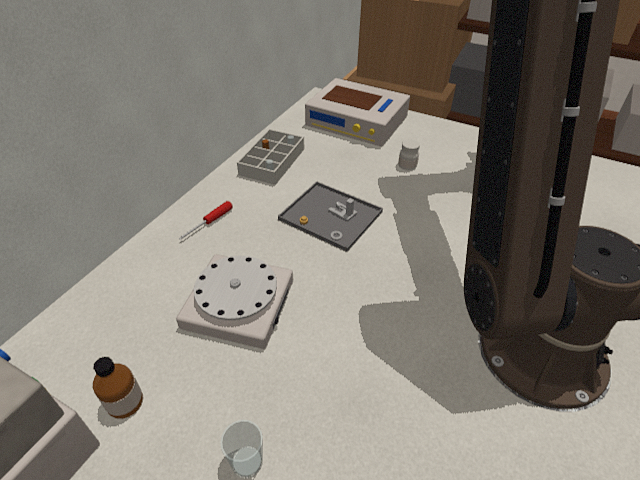

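The top view shows the clip at about (398,232) in the tray and the spindle head at (236,199). In the side view the tab is at about (350,207) and the head at (235,283). I'll enlarge both.

```bash
cat >> h.py <<'E'
def ray(s,u,v):
    R=np.array(s["R"]);t=np.array(s["t"]);c=-R.T@t
    return c,R.T@np.array([(u-s["cx"])/s["fx"],(v-s["cy"])/s["fy"],1])
def onz(s,u,v,z):
    c,d=ray(s,u,v); return c+d*(z-c[2])/d[2]
def tri(rays):
    A=0;b=0
    for c,d in rays:
        d=d/np.linalg.norm(d);P=np.eye(3)-np.outer(d,d);A=A+P;b=b+P@c
    X=np.linalg.solve(A,b)
    return X,[np.linalg.norm(np.cross(X-c,d/np.linalg.norm(d))) for c,d in rays]
E
python3 - <<'E'
from h import *
import pickle
d=pickle.load(open("d.pkl","rb"))
f=lambda n,u,v:cv2.resize(d[n]["color"][v-25:v+25,u-25:u+25,::-1],(400,400),interpolation=cv2.INTER_CUBIC)
cv2.imwrite("pics/crop1.png",np.hstack([f("top",398,232),f("side",345,208)]))
T,S=d["top"],d["side"]
print("head",tri([ray(T,236,199),ray(S,235,283)]))
print("clip z=.01",onz(T,398,232,.01),onz(S,343,212,.01))
E
```

```text
head (array([0.59195559, 0.18769549, 0.06780738]), [np.float64(0.0025060251381560134), np.float64(0.0025060251381561214)])
clip z=.01 [ 0.52915513 -0.19019354  0.01      ] [ 0.52709103 -0.18325975  0.01      ]
```

View pics/crop1.png

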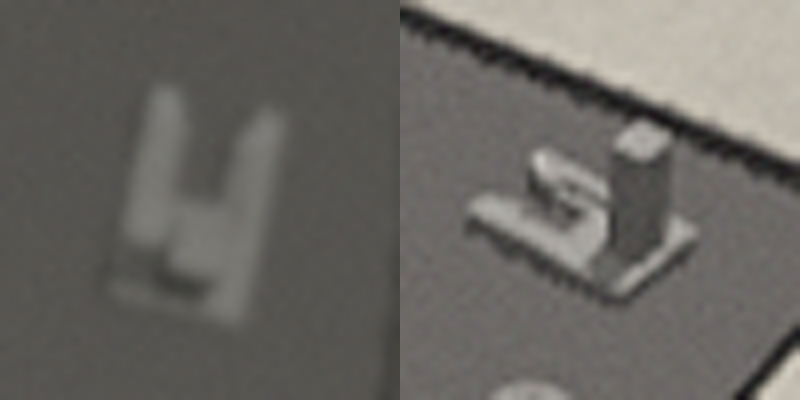

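```bash
cat >> h.py <<'E'
from scipy.spatial.transform import Rotation as Ro
def Rt(o): return Ro.from_euler("xyz",o["orientation"],degrees=True).as_matrix()
def units(target):
    o=get_obs(); return np.round(Rt(o).T@(np.array(target)-o["tool_pos"])/.025,2)
E
python3 - <<'E'
from h import *
import pickle
d=pickle.load(open("d.pkl","rb"))
T,S=d["top"],d["side"]
X,e=tri([ray(T,398,235),ray(S,350.2,200.1)]);print("tabtop",X,e)
tip=(onz(T,393.6,217.6,.012)+onz(T,407,220.5,.012))/2; bk=(onz(T,386.8,243.3,.012)+onz(T,403,247.3,.012))/2
v=tip-bk;print(tip,bk,np.linalg.norm(v),np.degrees(np.arctan2(v[1],v[0])))
tipS=(onz(S,320+75/8,183+207/8,.012)+onz(S,320+140/8,183+155/8,.012))/2; print(tipS)
print(units([X[0],X[1],.404]))
E
```

```text
tabtop [ 0.51195811 -0.18538242  0.05454534] [np.float64(0.0018980298282934719), np.float64(0.0018980298282934899)]
[ 0.56000667 -0.19558832  0.012     ] [ 0.49694322 -0.18246839  0.012     ] 0.0644137513941594 -11.752358129011755
[ 0.55971663 -0.19249605  0.012     ]
[-1.677e+01  1.309e+01  1.000e-02]
```

```bash
python3 -m handwheel '[[1,-0.5,0.39,0,0,0,0],[1,-0.98,0.76,0,0,0,0],[1,-0.98,0.76,0,0,0,0],[1,-0.98,0.76,0,0,0,0],[1,-0.98,0.76,0,0,0,0]]' >/dev/null
python3 -m handwheel '[[1,-0.98,0.76,0,0,0,0],[1,-0.98,0.76,0,0,0,0],[1,-0.98,0.76,0,0,0,0],[1,-0.98,0.76,0,0,0,0],[1,-0.98,0.76,0,0,0,0]]'>/dev/null
python3 -m handwheel '[[1,-0.98,0.76,0,0,0,0],[1,-0.98,0.76,0,0,0,0],[1,-0.98,0.76,0,0,0,0],[1,-0.98,0.76,0,0,0,0],[1,-0.98,0.76,0,0,0,0]]' >/dev/null
python3 -m handwheel '[[1,-0.98,0.76,0,0,0,0],[1,-0.57,0.5,0,0,0,0],[1,0,0,0,0,0,0.9],[1,0,0,0.5,0,0,0.9],[1,0,0,1,0,0,0.9]]' >/dev/null
python3 -m handwheel '[[1,0,0,1,0,0,0.9],[1,0,0,0.5,0,0,0.9],[1,0,0,0,0,0,0.8],[1,0,0,0,0,0,0]]'
python3 - <<'E'
from h import *
o=get_obs();s=snapshot("wrist");cv2.imwrite("pics/w1.png",s["color"][:,:,::-1])
import pickle;pickle.dump((o,s),open("w1.pkl","wb"))
print(np.round(s["tool_from_camera"],4).tolist(),s["fx"],s["cx"],s["cy"])
E
```

```text
clock: 3.1
tool_pos: [0.4951, -0.2127, 0.3295]
orientation: [-180.0, -0.0, 168.0]
force: [-0.1, -0.1, -0.2]
opening: 0.0874
gripper_force: 0.0
[[-0.0005, -0.9554, -0.2953, 0.0806], [1.0, -0.0001, -0.0014, 0.0009], [0.0014, -0.2953, 0.9554, 0.0199], [0.0, 0.0, 0.0, 1.0]] 423.99879782736383 323.6369369391402 242.01876613184785
```

View pics/w1.png

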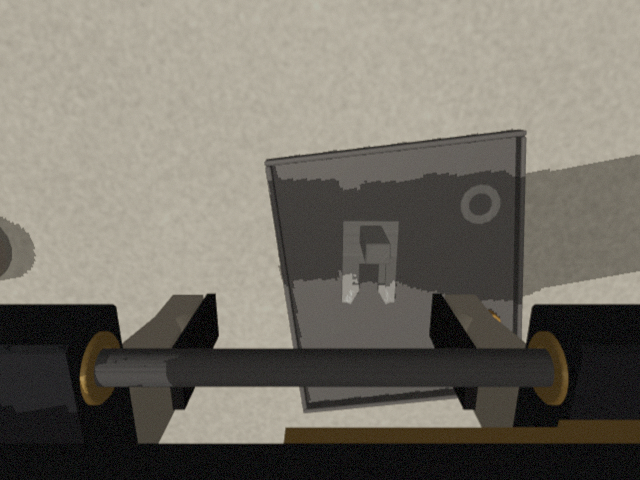

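The wrist view shows the clip squared to the tool. The tab's top face is centred near (378,253), the back corners are at (343,222) and (398,222), and the tips are at about (347,301) and (390,301).

```bash
cat >> h.py <<'E'
def wray(o,s,u,v):
    M=np.array(s["tool_from_camera"]);d=M[:3,:3]@np.array([(u-s["cx"])/s["fx"],(v-s["cy"])/s["fy"],1])
    return o["tool_pos"]+Rt(o)@M[:3,3], Rt(o)@d
def wz(o,s,u,v,z):
    c,d=wray(o,s,u,v); return c+d*(z-c[2])/d[2]
E
python3 - <<'E'
from h import *
import pickle
o,s=pickle.load(open("w1.pkl","rb"));d=pickle.load(open("d.pkl","rb"))
print("tri",tri([wray(o,s,378,253),ray(d["side"],350.2,200.1),ray(d["top"],398,235)]))
t=wz(o,s,378,253,.0575);print("tab",t)
# contours of clip region for finer figures
a,b=wz(o,s,343,222,.0125),wz(o,s,398,222,.0125);c,e=wz(o,s,347,301,.0125),wz(o,s,392,301,.0125)
bm=(a+b)/2;m=(c+e)/2;v=m-bm;print(bm,m,np.linalg.norm(v),np.linalg.norm(a-b),np.degrees(np.arctan2(v[1],v[0])))
R=Rt(o); x=v/np.linalg.norm(v); print("tab from back",bm+x*.010)
print(units([t[0],t[1],.12+.159]))
E
```

```text
tri (array([ 0.50957915, -0.18223687,  0.05734372]), [np.float64(0.0037375555555832743), np.float64(0.0009255823350667779), np.float64(0.004274021616150423)])
tab [ 0.50656089 -0.17981145  0.0575    ]
[ 0.49822422 -0.17833209  0.0125    ] [ 0.55954108 -0.19011714  0.0125    ] 0.062439129652526314 0.03974075872817713 -10.879532420446093
tab from back [ 0.50804448 -0.18021954  0.0125    ]
[-0.17  1.38  2.03]
```

```bash
python3 -m handwheel '[[1,-0.08,0.69,0,0,0,0],[1,-0.09,0.69,0.3,0,0,0],[1,0,0,0.8,0,0,0],[1,0,0,0.9,0,0,0],[1,0,0,0.9,0,0,0]]' 
python3 -m handwheel '[[1,0,0,0.9,0,0,0],[1,0,0,0.9,0,0,0],[1,0,0,0.35,0,0,0],[1,0,0,0,0,0,0]]'
python3 - <<'E'
from h import *
print(units([.507,-.180,.2035]))
o=get_obs();s=snapshot("wrist");cv2.imwrite("pics/w2.png",s["color"][150:450,150:550,::-1])
E
```

```text
clock: 3.78
tool_pos: [0.5069, -0.1788, 0.2562]
orientation: [180.0, 0.0, 168.0]
force: [0.4, -0.2, -0.1]
opening: 0.0875
gripper_force: 0.0
clock: 4.28
tool_pos: [0.5067, -0.1794, 0.203]
orientation: [-180.0, -0.1, 168.0]
force: [-0.3, 0.1, 0.6]
opening: 0.0876
gripper_force: 0.0
[-0.02 -0.02 -0.02]
```

View pics/w2.png

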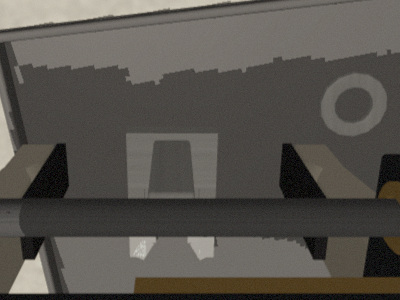

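The tab stands centred between the fingers (crop column about 172), so I'll close on it.

```bash
python3 -m handwheel '[[-1,0,0,0,0,0,0],[-1,0,0,0,0,0,0],[-1,0,0,0,0,0,0],[-1,0,0,0,0,0,0],[-1,0,0,0,0,0,0]]' 
python3 -m handwheel '[[-1,0,0,-0.1,0,0,0],[-1,0,0,-0.3,0,0,0],[-1,0,0,-0.8,0,0,0],[-1,0,0,-1,0,0,0],[-1,0,0,-1,0,0,0]]'
python3 -m handwheel '[[-1,0,0,-1,0,0,0],[-1,0,0,-0.3,0,0,0],[-1,0,0,0,0,0,0]]'
python3 - <<'E'
from h import *
import pickle
o=get_obs();s=snapshot("wrist");pickle.dump((o,s),open("w3.pkl","wb"));cv2.imwrite("pics/w3.png",s["color"][150:450,100:600,::-1])
print(o["force"],o["moment"])
E
```

```text
clock: 4.95
tool_pos: [0.5067, -0.18, 0.2035]
orientation: [180.0, 0.0, 168.0]
force: [0.3, 0.3, -0.5]
opening: 0.0434
gripper_force: 0.0
clock: 5.58
tool_pos: [0.5064, -0.18, 0.2844]
orientation: [180.0, -0.0, 167.9]
force: [0.6, 0.7, -3.1]
opening: 0.0154
gripper_force: 30.0
clock: 5.95
tool_pos: [0.5065, -0.1799, 0.316]
orientation: [180.0, 0.0, 167.9]
force: [-0.0, 0.7, -1.6]
opening: 0.0151
gripper_force: 30.0
[-0.03947834  0.68656308 -1.58789202] [-0.04767965 -0.01875072 -0.04172179]
```

View pics/w3.png

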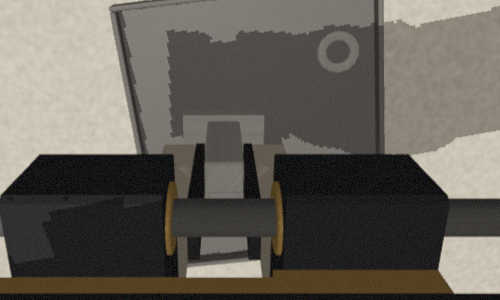

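The fingers were still closing when the lift began, so the tab is held too near its top: the clip's back edge is at crop row 115 and 82 px wide, against 91 px before. I'll set it back down and grip again.

Run:
```python
from h import *
import pickle
o,s=pickle.load(open("w3.pkl","rb"))
M=np.array(s["tool_from_camera"])
for name,(l,r,v) in dict(w2=(277,368,283),w3=(282,364,265)).items():
    k=.04/(r-l)*s["fx"]
    p=M[:3,:3]@np.array([((l+r)/2-s["cx"])/s["fx"]*k,(v-s["cy"])/s["fy"]*k,k])+M[:3,3]; print(name,p)
    # plane solution: back edge at tool x=+0.010
    d=M[:3,:3]@np.array([((l+r)/2-s["cx"])/s["fx"],(v-s["cy"])/s["fy"],1]); q=M[:3,3]+d*(.010-M[0,3])/d[0]; print("fromx",q)
```

```text
w2 [8.37342509e-03 1.05632908e-04 1.92661450e-01]
fromx [1.00000000e-02 1.22938839e-04 1.88772046e-01]
w3 [0.00883325 0.00026578 0.21421407]
fromx [0.01       0.00027567 0.21105599]
```

```bash
python3 -m handwheel '[[-1,0,0,0.5,0,0,0],[-1,0,0,1,0,0,0],[-1,0,0,1,0,0,0],[-1,0,0,0.6,0,0,0],[-1,0,0,0.2,0,0,0]]' 
python3 -m handwheel '[[-1,0,0,0.08,0,0,0],[-1,0,0,0,0,0,0]]'
python3 -m handwheel '[[-1,0,0,0.08,0,0,0],[-1,0,0,0,0,0,0]]'
```

```text
clock: 6.62
tool_pos: [0.5063, -0.18, 0.2318]
orientation: [-180.0, -0.2, 168.0]
force: [1.2, 0.1, -1.8]
opening: 0.0152
gripper_force: 30.0
clock: 6.88
tool_pos: [0.507, -0.18, 0.2319]
orientation: [180.0, 0.1, 168.0]
force: [0.7, -0.1, -2.5]
opening: 0.0156
gripper_force: 30.0
clock: 7.12
tool_pos: [0.5067, -0.18, 0.2297]
orientation: [180.0, 0.0, 168.0]
force: [-0.7, -0.6, -1.6]
opening: 0.0154
gripper_force: 30.0
```

```bash
for i in 1 ; do python3 -m handwheel '[[-1,0,0,0.06,0,0,0],[-1,0,0,0,0,0,0]]' | egrep "pos|force:"; done
python3 -m handwheel '[[-1,0,0,0.06,0,0,0],[-1,0,0,0,0,0,0]]' | egrep "pos|force:"
python3 -m handwheel '[[-1,0,0,0.04,0,0,0],[-1,0,0,0,0,0,0]]' | egrep "pos|force:"
```

```text
tool_pos: [0.5066, -0.18, 0.2279]
force: [0.6, -0.4, -1.7]
gripper_force: 30.0
tool_pos: [0.5067, -0.1801, 0.2272]
force: [-3.2, -1.0, 6.8]
gripper_force: 30.0
tool_pos: [0.5066, -0.1801, 0.2271]
force: [-6.8, 3.1, 17.2]
gripper_force: 30.0
```

```bash
python3 -m handwheel '[[-0.2,0,0,-0.04,0,0,0],[-0.2,0,0,0,0,0,0],[-0.2,0,0,0,0,0,0],[-0.2,0,0,0,0,0,0]]' 
python3 -m handwheel '[[-0.2,0,0,0.3,0,0,0],[-0.2,0,0,0.4,0,0,0],[-0.2,0,0,0.2,0,0,0],[-0.2,0,0,0,0,0,0]]'
python3 - <<'E'
from h import *
print(units([.507,-.180,.2035]))
E
python3 -m handwheel '[[-1,0,0,0,0,0,0],[-1,0,0,0,0,0,0],[-1,0,0,0,0,0,0],[-1,0,0,0,0,0,0],[-1,0,0,0,0,0,0]]'
```

```text
clock: 8.38
tool_pos: [0.5067, -0.18, 0.2262]
orientation: [-180.0, -0.0, 168.0]
force: [-1.1, -0.2, 0.6]
opening: 0.0351
gripper_force: 0.0
clock: 8.88
tool_pos: [0.5065, -0.18, 0.2032]
orientation: [-180.0, -0.1, 168.0]
force: [0.0, -0.1, 0.6]
opening: 0.0347
gripper_force: 0.0
[-0.02  0.   -0.01]
clock: 9.5
tool_pos: [0.5068, -0.18, 0.2041]
orientation: [180.0, 0.0, 168.0]
force: [-0.4, 0.1, 2.0]
opening: 0.0158
gripper_force: 30.0
```

```bash
python3 -m handwheel '[[-1,0,0,-0.2,0,0,0],[-1,0,0,-0.7,0,0,0],[-1,0,0,-1,0,0,0],[-1,0,0,-1,0,0,0],[-1,0,0,-1,0,0,0]]'
python3 -m handwheel '[[-1,0,0,-0.6,0,0,0],[-1,-0.1,0.5,0,0,0,0],[-1,-0.13,0.9,0,0,0,0],[-1,-0.13,1,0,0,0,0],[-1,-0.13,1,0,0,0,0]]' >/dev/null
python3 -m handwheel '[[-1,-0.13,1,0,0,0,0],[-1,-0.13,1,0,0,0,0],[-1,-0.13,1,0,0,0,0],[-1,-0.13,1,0,0,0,0],[-1,-0.13,1,0,0,0,0]]' >/dev/null
python3 -m handwheel '[[-1,-0.13,1,0,0,0,0],[-1,-0.13,1,0,0,0,0],[-1,-0.12,0.9,0,0,0,0],[-1,0,0.5,0,0,0,0],[-1,0,0,0,0,0,0]]'
cat > look.py <<'E'
from h import *
import pickle,sys
o=get_obs();s=snapshot("wrist");n=sys.argv[1];pickle.dump((o,s),open(n+".pkl","wb"));cv2.imwrite(f"pics/{n}.png",s["color"][:,:,::-1])
E
python3 look.py w4
python3 -m handwheel '[[-1,-0.5,0.3,0,0,0,0],[-1,-0.8,0.4,0,0,0,0],[-1,-0.3,0.2,0,0,0,0],[-1,0,0,0,0,0,0]]'
python3 look.py w5
```

```text
clock: 10.12
tool_pos: [0.5063, -0.1799, 0.3022]
orientation: [180.0, -0.0, 167.9]
force: [0.3, -0.3, -1.6]
opening: 0.0158
gripper_force: 30.0
clock: 12.0
tool_pos: [0.6055, 0.1014, 0.3162]
orientation: [-180.0, -0.0, 168.0]
force: [0.0, -0.0, -0.8]
opening: 0.0157
gripper_force: 30.0
clock: 12.55
tool_pos: [0.6496, 0.114, 0.3159]
orientation: [-180.0, -0.0, 167.9]
force: [0.2, 0.5, -2.2]
opening: 0.0159
gripper_force: 30.0
```

Run:
```python
import cv2,numpy as np
cv2.imwrite("pics/w45.png",np.vstack([cv2.resize(cv2.imread(f"pics/w{i}.png")[100:400],(640,300)) for i in(4,5)]))
```

```text
(no output)
```

View pics/w45.png

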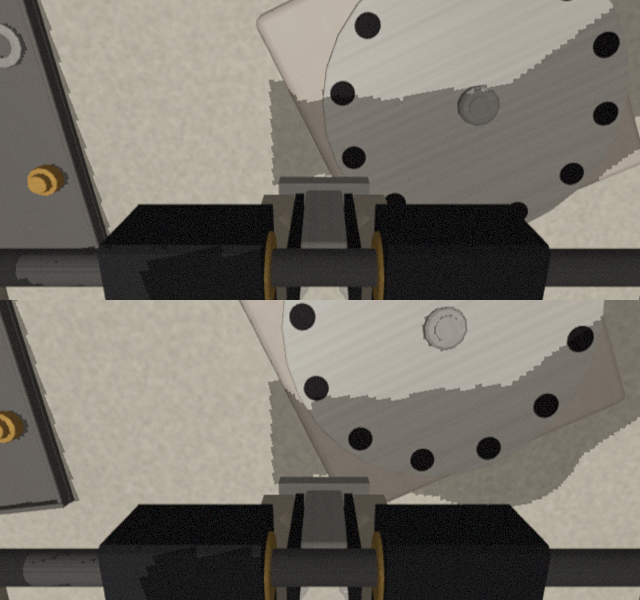

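Head centre at about (478,205) in w4 and (445,128) in w5; the clip sits square in the grip with its back edge at cols 279–369, row 278.

Run:
```python
from h import *
import pickle
o4,s4=pickle.load(open("w4.pkl","rb"));o5,s5=pickle.load(open("w5.pkl","rb"));d=pickle.load(open("d.pkl","rb"))
P=[]
for s,(u,v) in((s4,(478,205)),(s5,(445,128))):
    g=cv2.GaussianBlur(cv2.cvtColor(s["color"],cv2.COLOR_RGB2GRAY),(3,3),0)[v-35:v+35,u-35:u+35]
    c=cv2.HoughCircles(g,cv2.HOUGH_GRADIENT,1,100,param1=60,param2=12,minRadius=17,maxRadius=24); print(c,g.shape)
print("wrist",tri([wray(o4,s4,478,205.5),wray(o5,s5,445,128)]))
X=tri([wray(o4,s4,478,205.5),wray(o5,s5,445,128),ray(d["top"],236,199),ray(d["side"],235,283)]);print(X)
for z in(.065,.07,.075): print(z,wz(o4,s4,478,205.5,z),wz(o5,s5,445,128,z))
f=np.array([np.cos(np.radians(-12)),np.sin(np.radians(-12)),0])
S=X[0]
# clip back-edge in tool frame, plane z: underside+8 => .159+.040-.008
M=np.array(s4["tool_from_camera"])
for u in(279,369):
    dd=M[:3,:3]@np.array([(u-s4["cx"])/s4["fx"],(278-s4["cy"])/s4["fy"],1]);print("back",M[:3,3]+dd*(.191-M[2,3])/dd[2])
```

```text
[[[35.5 35.5 21. ]]] (70, 70)
[[[36.5 33.5 21.2]]] (70, 70)
wrist (array([0.59208897, 0.19059371, 0.07013039]), [np.float64(0.00011183240510489376), np.float64(0.0001118324051048785)])
(array([0.59145858, 0.18930436, 0.07049795]), [np.float64(0.0011035680141276713), np.float64(0.0013719383794231254), np.float64(0.00389169120528553), np.float64(0.0015754741633168617)])
0.065 [0.59359325 0.19210269 0.065     ] [0.5925407  0.19204407 0.065     ]
0.07 [0.59214912 0.19052215 0.07      ] [0.59207383 0.19073916 0.07      ]
0.075 [0.590705   0.18894162 0.075     ] [0.59160697 0.18943426 0.075     ]
back [ 0.0114062  -0.01875248  0.191     ]
back [0.01140836 0.02028061 0.191     ]
```

Run:
```python
from h import *
print(units([.5249,.2043,.275]))
```

```text
[5.61 2.5  1.64]
```

```bash
python3 -m handwheel '[[-1,0.4,0.2,0,0,0,0],[-1,0.9,0.4,0,0,0,0],[-1,1,0.4,0,0,0,0],[-1,1,0.4,0,0,0,0],[-1,1,0.5,0,0,0,0]]' >/dev/null
python3 -m handwheel '[[-1,0.9,0.4,0,0,0,0],[-1,0.41,0.2,0.3,0,0,0],[-1,0,0,0.8,0,0,0],[-1,0,0,0.54,0,0,0],[-1,0,0,0,0,0,0]]'
python3 - <<'E'
from h import *
print(units([.5249,.2043,.262]))
E
```

```text
clock: 13.85
tool_pos: [0.5247, 0.2042, 0.2742]
orientation: [-179.9, -0.1, 167.9]
force: [0.4, 0.1, -1.2]
opening: 0.0157
gripper_force: 30.0
[-0.01  0.01  0.49]
```

```bash
python3 -m handwheel '[[-1,0,0,0.1,0,0,0],[-1,0,0,0.1,0,0,0],[-1,0,0,0,0,0,0]]' | egrep "clock|pos|force:"
python3 -m handwheel '[[-1,0,0,0.08,0,0,0],[-1,0,0,0,0,0,0]]' | egrep "pos|force:"
python3 -m handwheel '[[-1,0,0,0.08,0,0,0],[-1,0,0,0,0,0,0]]' | egrep "pos|force:"
python3 -m handwheel '[[-1,0,0,0.06,0,0,0],[-1,0,0,0,0,0,0]]' | egrep "pos|force:"
```

```text
clock: 14.22
tool_pos: [0.5252, 0.2046, 0.2705]
force: [0.1, 0.8, -1.8]
gripper_force: 30.0
tool_pos: [0.5251, 0.2046, 0.2683]
force: [-1.4, 1.3, -2.0]
gripper_force: 30.0
tool_pos: [0.525, 0.2046, 0.2662]
force: [0.4, -0.4, -1.5]
gripper_force: 30.0
tool_pos: [0.525, 0.2046, 0.2648]
force: [-0.1, -0.2, -0.6]
gripper_force: 30.0
```

```bash
for i in 1; do python3 -m handwheel '[[-1,0,0,0.06,0,0,0],[-1,0,0,0,0,0,0]]' | egrep "clock|pos|force:";done
python3 -m handwheel '[[-1,0,0,0.06,0,0,0],[-1,0,0,0,0,0,0]]' | egrep "pos|force:"
python3 -m handwheel '[[-1,0,0,0.06,0,0,0],[-1,0,0,0,0,0,0]]' | egrep "pos|force:"
```

```text
clock: 15.22
tool_pos: [0.5251, 0.2047, 0.2637]
force: [-1.2, -0.3, 2.0]
gripper_force: 30.0
tool_pos: [0.5251, 0.2046, 0.2622]
force: [-2.5, -1.3, 4.6]
gripper_force: 30.0
tool_pos: [0.5251, 0.2046, 0.2607]
force: [-3.6, -0.4, 6.4]
gripper_force: 30.0
```

```bash
python3 -m handwheel '[[-1,0,0,0.06,0,0,0],[-1,0,0,0.06,0,0,0],[-1,0,0,0,0,0,0]]' | egrep "pos|orient|force:"
python3 - <<'E'
from h import *
o=get_obs();print(o["moment"])
f=lambda s,u,v:cv2.resize(s["color"][v-25:v+25,u-33:u+33,::-1],(660,500),interpolation=cv2.INTER_CUBIC)
a=snapshot("side")
cv2.imwrite("pics/s6.png",f(a,238,280))
E
```

```text
tool_pos: [0.5251, 0.2047, 0.258]
orientation: [180.0, 0.0, 168.0]
force: [-4.7, -1.0, 9.1]
gripper_force: 30.0
[-0.28072571  1.35543294  0.01123243]
```

View pics/s6.png

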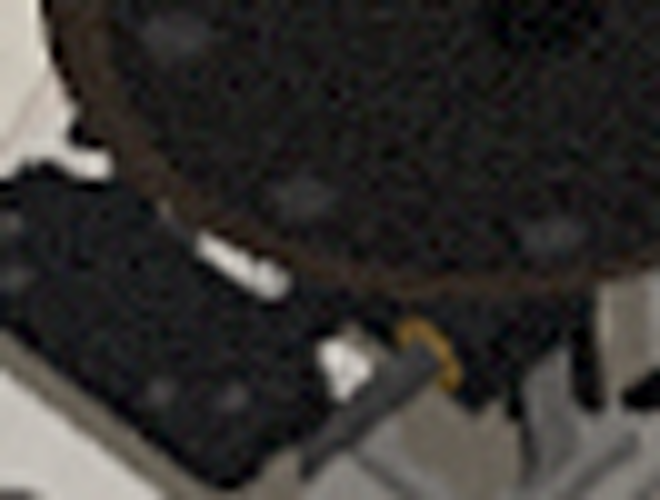

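Run:
```python
from h import *
import pickle
o4,s4=pickle.load(open("w4.pkl","rb"));o5,s5=pickle.load(open("w5.pkl","rb"));d=pickle.load(open("d.pkl","rb"))
print(tri([wray(o4,s4,478.5,205.5),wray(o5,s5,446.5,126.5)]))
o=get_obs()
for z in(.071,.0742):
  for (oo,s,u,v) in((o4,s4,478.3,205.5),(o5,s5,446,127.2)):
    p=wz(oo,s,u,v,z); q=Rt(o).T@(p-o["tool_pos"]); print(z,p,"in tool",q)
# clip back edge now
s=snapshot("wrist");pickle.dump((o,s),open("w6.pkl","wb"))
g=cv2.cvtColor(s["color"],cv2.COLOR_RGB2GRAY).astype(float);g4=cv2.cvtColor(s4["color"],cv2.COLOR_RGB2GRAY).astype(float)
print(g4[265:295:2,285:295].mean(1).round(),g[265:295:2,285:295].mean(1).round())
cv2.imwrite("pics/w6.png",np.hstack([cv2.resize(x["color"][250:330,255:395,::-1],(400,228)) for x in(s4,s)]))
```

```text
(array([0.59136173, 0.1904276 , 0.0726229 ]), [np.float64(0.0004656235749052002), np.float64(0.00046562357490519335)])
0.071 [0.59189405 0.19036482 0.071     ] in tool [-6.82372302e-02 -1.06746082e-04  1.87094374e-01]
0.071 [0.59169356 0.19102942 0.071     ] in tool [-0.06790261  0.00050146  0.18709439]
0.0742 [0.59096933 0.18935102 0.0742    ] in tool [-0.06754543 -0.00129023  0.1838938 ]
0.0742 [0.59139884 0.19018644 0.0742    ] in tool [-0.06779136 -0.00038363  0.18389413]
[117. 115. 117. 119. 119. 115.  75.  64.  65.  82.  98.  96.  96.  97.
  96.] [116. 113. 114. 115. 116. 116.  76.  68.  69.  86. 102. 101. 100. 101.
 100.]
```

View pics/w6.png

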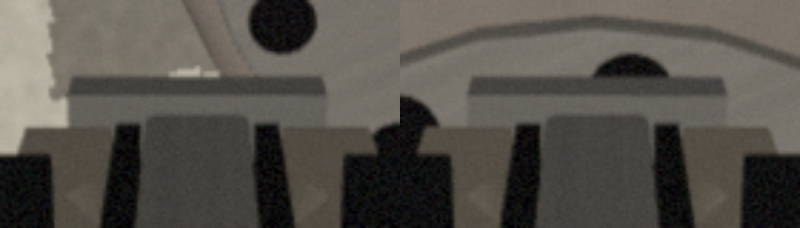

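The clip sits in the grip exactly as before, with the back edge level and no slip, and the head lies about 0.8 mm to tool −y. I'll press slightly more and slide in.

```bash
python3 -m handwheel '[[-1,0,-0.03,0.04,0,0,0],[-1,0,0,0,0,0,0]]' | egrep "pos|force:"
python3 -m handwheel '[[-1,-0.15,0,0,0,0,0],[-1,-0.15,0,0,0,0,0],[-1,0,0,0,0,0,0]]' | egrep "pos|force:"
python3 -m handwheel '[[-1,-0.1,0,0,0,0,0],[-1,-0.1,0,0,0,0,0],[-1,0,0,0,0,0,0]]' | egrep "clock|pos|force:"
```

```text
tool_pos: [0.525, 0.2044, 0.2573]
force: [-5.5, 3.0, 9.4]
gripper_force: 30.0
tool_pos: [0.5325, 0.2027, 0.2572]
force: [-4.0, 0.2, 10.0]
gripper_force: 30.0
clock: 17.2
tool_pos: [0.5373, 0.2016, 0.2572]
force: [-4.9, -0.1, 9.7]
gripper_force: 30.0
```

```bash
python3 -m handwheel '[[-1,-0.1,0,0,0,0,0],[-1,-0.1,0,0,0,0,0],[-1,0,0,0,0,0,0]]' | egrep "pos|force:"
python3 -m handwheel '[[-1,-0.1,0,0,0,0,0],[-1,-0.1,0,0,0,0,0],[-1,0,0,0,0,0,0]]' | egrep "pos|force:"
python3 -m handwheel '[[-1,-0.1,0,0,0,0,0],[-1,-0.1,0,0,0,0,0],[-1,0,0,0,0,0,0]]' | egrep "clock|pos|force:"
python3 -m handwheel '[[-1,-0.1,0,0,0,0,0],[-1,-0.1,0,0,0,0,0],[-1,0,0,0,0,0,0]]' | egrep "clock|pos|force:"
```

```text
tool_pos: [0.5421, 0.2005, 0.2572]
force: [-5.4, 1.1, 9.6]
gripper_force: 30.0
tool_pos: [0.547, 0.1995, 0.2572]
force: [-4.4, 0.5, 9.9]
gripper_force: 30.0
clock: 18.32
tool_pos: [0.5519, 0.1985, 0.2572]
force: [-5.2, 0.9, 8.7]
gripper_force: 30.0
clock: 18.7
tool_pos: [0.5568, 0.1974, 0.2572]
force: [-4.8, 0.9, 9.6]
gripper_force: 30.0
```

```bash
python3 -m handwheel '[[-1,-0.1,0,0,0,0,0],[-1,-0.06,0,0,0,0,0],[-1,0,0,0,0,0,0]]' | egrep "pos|force:"
python3 -m handwheel '[[-1,-0.04,0,0,0,0,0],[-1,0,0,0,0,0,0]]' | egrep "clock|pos|force:"
python3 -m handwheel '[[-1,-0.04,0,0,0,0,0],[-1,0,0,0,0,0,0]]' | egrep "clock|pos|force:"
```

```text
tool_pos: [0.5606, 0.1966, 0.2572]
force: [-4.9, -0.8, 8.3]
gripper_force: 30.0
clock: 19.32
tool_pos: [0.5615, 0.1964, 0.2572]
force: [-5.9, 1.1, 10.1]
gripper_force: 30.0
clock: 19.58
tool_pos: [0.562, 0.1962, 0.2571]
force: [-9.0, 2.1, 11.1]
gripper_force: 30.0
```

```bash
python3 -m handwheel '[[-1,-0.03,0,0,0,0,0],[-1,0,0,0,0,0,0]]' | egrep "clock|pos|force:"
```

```text
clock: 19.82
tool_pos: [0.5623, 0.1962, 0.2571]
force: [-11.4, 3.1, 13.2]
gripper_force: 30.0
```

The clip is home: the push force rises steadily and motion has stopped at 38 mm of the 39 expected. I'll relieve the push and ease up.

```bash
python3 -m handwheel '[[-1,0.04,0,0,0,0,0],[-1,0,0,-0.06,0,0,0],[-1,0,0,0,0,0,0]]' | egrep "clock|pos|force:"
python3 -m handwheel '[[-1,0,0,-0.06,0,0,0],[-1,0,0,0,0,0,0]]' | egrep "clock|pos|force:"
python3 -m handwheel '[[-1,0,0,-0.06,0,0,0],[-1,0,0,0,0,0,0]]' | egrep "clock|pos|force:"
python3 -m handwheel '[[-1,0,0,-0.04,0,0,0],[-1,0,0,0,0,0,0]]' | egrep "clock|pos|force:"
```

```text
clock: 20.2
tool_pos: [0.562, 0.1962, 0.2583]
force: [-5.9, 2.3, 8.6]
gripper_force: 30.0
clock: 20.45
tool_pos: [0.562, 0.1962, 0.2595]
force: [-5.5, 3.8, 6.1]
gripper_force: 30.0
clock: 20.7
tool_pos: [0.562, 0.1962, 0.2609]
force: [-5.9, 2.6, 3.8]
gripper_force: 30.0
clock: 20.95
tool_pos: [0.5621, 0.1962, 0.2617]
force: [-5.5, 3.6, 2.1]
gripper_force: 30.0
```

```bash
python3 -m handwheel '[[-1,0,0,-0.03,0,0,0],[-1,0,0,0,0,0,0]]' | egrep "clock|pos|force:|orie"
python3 -m handwheel '[[-1,0.02,0,-0.02,0,0,0],[-1,0,0,0,0,0,0]]' | egrep "clock|pos|force:|orie"
```

```text
clock: 21.2
tool_pos: [0.5621, 0.1962, 0.2624]
orientation: [180.0, -0.0, 168.0]
force: [-4.8, 3.9, 1.8]
gripper_force: 30.0
clock: 21.45
tool_pos: [0.5619, 0.1962, 0.2625]
orientation: [180.0, -0.0, 167.9]
force: [-0.5, 4.0, -6.2]
gripper_force: 30.0
```

```bash
python3 -m handwheel '[[-1,0,0,0.015,0,0,0],[0.2,0,0,0,0,0,0],[0.2,0,0,0,0,0,0],[0.2,0,0,0,0,0,0],[0.2,0,0,0,0,0,0]]'
python3 -m handwheel '[[0.2,0,0,-0.2,0,0,0],[0.2,0,0,-0.6,0,0,0],[0.2,0,0,-1,0,0,0],[0.2,0,0,-1,0,0,0],[0.2,0,0,-0.5,0,0,0]]'
python3 -m handwheel '[[0.2,-0.5,0,-0.3,0,0,0],[0.2,-1,0,0,0,0,0],[0.2,-1,0,0,0,0,0],[0.2,-0.5,0,0,0,0,0],[0.2,0,0,0,0,0,0]]'
python3 look.py w7
python3 - <<'E'
import cv2
cv2.imwrite("pics/w7c.png",cv2.imread("pics/w7.png")[0:400])
E
```

```text
clock: 22.08
tool_pos: [0.5619, 0.1959, 0.263]
orientation: [180.0, 0.0, 167.9]
force: [-0.4, -0.2, 0.7]
opening: 0.049
gripper_force: 0.0
clock: 22.7
tool_pos: [0.5621, 0.1962, 0.3478]
orientation: [179.9, 0.1, 168.0]
force: [0.2, -0.5, 0.7]
opening: 0.0526
gripper_force: 0.0
clock: 23.32
tool_pos: [0.6358, 0.18, 0.3517]
orientation: [-179.9, -0.1, 167.9]
force: [-1.0, -0.1, -0.0]
opening: 0.0525
gripper_force: 0.0
```

View pics/w7c.png

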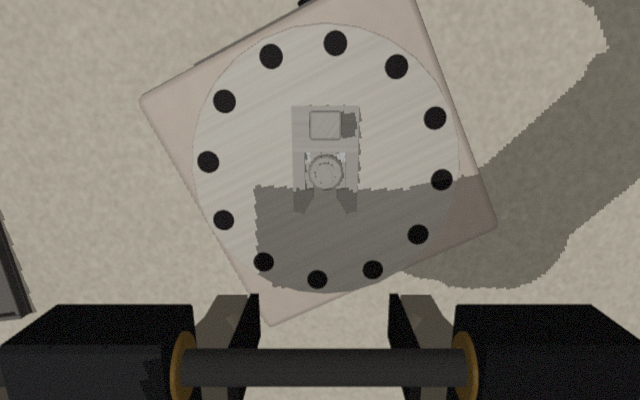

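The wrist view shows the fork around the spindle. The head at (325,171) sits inside the recess, the tab is at (325,125), and the gripper is clear of the clip.

```bash
python3 -c "
from plant import *
print(close_job())"
```

```text
the job is handed in; nothing more can be done
None
```

The clip is home around the spindle's neck with the head seated in its recess, the gripper has let go and stands clear, and I handed the job in at about 23 s; my first grip caught the tab too high, so I set the clip back on the tray and gripped again before carrying it over.

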